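# Line up three batteries in the soldering jig and lock them

## Task

Get the three batteries on the aluminium soldering jig ready for their leads, by pushing with the fingertips only - nothing is to be picked up or lifted. Push the two stray ones home against the back fence, so that all three stand upright side by side, square and in one row; only then push the jig's own red lever all the way round towards the robot, so that its cam locks the row tight against the end stop. Leave the other things on the bench where they are.

Things in the scene. Friction and masses are not known exactly. Their poses are not given: they have to be found in the camera images.
- solder_jig: battery soldering jig, fixed to the bench: aluminium plate 124 x 156 x 8 mm (own x, y, z), origin at the centre of its underside, which is the bench top. Own x points away from the robot (turned up to 0.3 rad), own y to the left. On it stand a back fence, an end stop at the left and a cam lever at the right; the front (-x) side is open. Below, x and y in mm are in this frame.
- fence (a point): foot of the front face of the grey back fence, in the middle of the row: the face is the plane x = 50, from y = -60 to 72; fence 10 mm thick, 30 mm high above the plate, with thin brass comb pins 10 mm higher. A battery home against it has its centre at x = 33.5 and its own x along the jig's x (either way round).
- end_stop (a point): foot of the inner face of the grey end stop at the left end of the row: the face is the plane y = 60, from x = 0 to 50; 30 mm high above the plate, 12 mm thick. In the locked row cell_a stands against it, with its centre at x = 33.5, y = 48.
- place_b (a point): where the origin of cell_b stands in the locked row (x = 33.5, y = 24, on the plate)
- place_c (a point): where the origin of cell_c stands in the locked row (x = 33.5, y = 0, on the plate). Before the cam is closed there is free room for cell_c from cell_b's right side (about y = 6) to the open cam (about y = -26), so it is pushed in at about y = -10.
- cell_a: sealed 4 V battery block, black, standing upright: 33 mm (own x) by 24 mm (own y), case 51 mm high, two small terminals up to 56 mm, 0.09 kg. Origin at the centre of its underside. It already stands nearly home at the left end of the row, within about 3 mm of fence and end stop.
- cell_b: sealed 4 V battery block, black, standing upright: 33 mm (own x) by 24 mm (own y), case 51 mm high, two small terminals up to 56 mm, 0.09 kg. Origin at the centre of its underside. It stands in its place in the row beside cell_a, but 10 to 25 mm short of the fence and nearly square.
- cell_c: sealed 4 V battery block, black, standing upright: 33 mm (own x) by 24 mm (own y), case 51 mm high, two small terminals up to 56 mm, 0.09 kg. Origin at the centre of its underside. It stands turned (up to 0.35 rad) out in front of the row on the plate, in front of its place or to the right of it.
- cam_lever (a joint): clamp lever with red handle on an upright pivot. 0 rad: open, pointing to the jig's right (-y) and 10 degrees towards +x. Grows clockwise seen from above: pointing -y at 0.175, to 2.2 at its stop, pointing to the front (-x, 26 degrees towards +y, passing in front of the row), just past dead centre, locked. Starts at 0 to 0.3, takes 2 to 8 N at the handle, stays where it is left.
- lever_grip (a point): point on the axis of the red handle, 70 mm from the pivot and 40 mm above the bench top; the handle is a round bar 17 mm thick, lying nearly level, and reaches from 48 to 88 mm from the pivot (the upright red lever on the white test fixture farther right is another one)
- cam_pivot (a point): point on the lever's pivot axis, 40 mm above the bench top (x = 30, y = -44); the nut reaches up to 46 mm. Round it turns the eccentric steel cam (radius 21 mm, 11 mm off the pivot, 10 to 32 mm above the bench top), which bears on the right side of cell_c and pushes the row up to 13 mm to the left as the lever closes.
- solder_spool: green and white solder spool, 55 mm across, 30 mm high; bystander, origin at the centre of its underside
- flux_tin: flat round tin with a red lid, 53 mm across, 20 mm high; bystander, origin at the centre of its underside
- screwdriver: orange screwdriver lying flat, 178 mm long (own y), 25 mm high; bystander, origin at its middle on the bench
- battery_10: spare black battery lying on its side, 33 x 56 x 24 mm; bystander, origin near the centre of its underside

How it is judged:
On the way, in this order (a step that is already met when the one before it is completed fails the run):
1. all three batteries stand in line against the fence, with the lever still open (x of each of cell_a, cell_b, cell_c in the frame of solder_jig above 0.031 m and angle between the x axis of each of cell_a, cell_b, cell_c and the x axis of solder_jig, either way round below 0.08 rad and angle between each of cell_a, cell_b, cell_c's own z axis and vertical below 0.08 rad and value of joint cam_lever below 0.8 rad), for 0.1 s.
2. the lever is pushed round to its stop (value of joint cam_lever above 2.09 rad), for 0.1 s.
At the end, for the whole second after the job is handed in: All three batteries stand upright on the plate (within 0.08 rad), against the fence (within 2.5 mm) and square to it (0.08 rad), each within 2.5 mm of its place in the tight row along the end stop, at rest; the lever is at its stop (2.09 rad or more) with its cam pressing on the last battery (x of each of cell_a, cell_b, cell_c in the frame of solder_jig above 0.031 m and angle between the x axis of each of cell_a, cell_b, cell_c and the x axis of solder_jig, either way round below 0.08 rad and angle between each of cell_a, cell_b, cell_c's own z axis and vertical below 0.08 rad and y of cell_a in the frame of solder_jig between 0.0455 and 0.0505 m and y of cell_b in the frame of solder_jig between 0.0215 and 0.0265 m and y of cell_c in the frame of solder_jig between -0.0025 and 0.0025 m and z of each of cell_a, cell_b, cell_c in the frame of solder_jig below 0.0105 m and value of joint cam_lever above 2.09 rad and contact force between cam_lever and cell_c above 0.3 N and linear speed of each of cell_a, cell_b, cell_c below 0.01 m/s); the robot touches nothing.
It fails at once if a battery of the row is lifted off the plate (z of any of cell_a, cell_b, cell_c in the frame of solder_jig above 0.016 m).
It fails at once if a battery of the row is tipped over (angle between any of cell_a, cell_b, cell_c's own z axis and vertical above 0.4 rad).
It fails at once if the spool, the tin, the screwdriver or the spare battery is moved by more than 15 mm (distance of any of solder_spool, flux_tin, screwdriver, battery_10 from where it was at the start of the episode above 0.015 m).
It also fails if it takes over 72 s, if anything falls off the work surface, if the arm or the gripper's body presses on something with over 40 N, if the wrist force passes 120 N, or if a joint passes its speed limit or range.

## Robot

A 7-joint arm with a two-finger parallel gripper is mounted at the origin on a cart in front of the work surface, level with it; the furniture and walls round the work are solid. World frame = base frame: x ahead of the robot, y to its left, z up, the work surface at z = 0. Lengths are in m, angles in rad, forces in N, time in s.
With the tool pointing down it reaches from about 0.425 to 1.025 m from the base axis. Payload 9.4 kg.
Tool frame: the origin (TCP) lies on the mounting face of the last link; the fingertips stand ahead of it and the grasp point (between the pads) lies 167 mm ahead of it (manip.nose_length is the z of the fingertips in the tool frame, in m); z points along the fingers, y is the line along which they close (so a half turn about z gives the same grasp; the last joint's range is limited). The gripper opens to 93 mm and grips with 3 to 60 N. Pads are 15 mm wide; open, the fingers measure 128 mm over their backs; the gripper's body (75 mm by 188 mm) begins 65 mm behind the grasp point.
Start: joints at [-1.345, 0.599, -0.003, 1.599, 0.002, 0.943, -0.08], TCP at [0.216, 0.692, 0.405] pointing down, gripper open.
Joint ranges: [-2.57, 2.57], [-0.35, 1.97], [-1.29, 1.29], [0.11, 2.56], [-1.05, 4.19], [0.11, 1.86], [-2.63, 2.63]. Speed limits (rad/s): [2.22, 2.22, 3.01, 3.01, 3.14, 3.14, 3.14].

## Interface

Orientations are given as a rotation vector (axis times angle).
In Python, from workcell import manip, cams, get_state gives the robot as it stands (manip), with the cameras (cams) and the readings as plain functions.
- The arm moves only by the tool drive_effector, called after ">>>" as name(argument=value, ...), one argument or row to a line, values as JSON. Schema: {"type":"object","properties":{"offsets":{"type":"array","items":{"type":"array","items":{"type":"number"},"minItems":6,"maxItems":6},"minItems":1,"maxItems":8},"jaw":{"type":"number"},"grip_force":{"type":"number"},"only":{"type":"string"},"quiet":{"type":"boolean"},"lines":{"type":"string"}},"required":["offsets"],"additionalProperties":false}. offsets is a list of rows, 1 to 8 of them, each of 6 numbers: dx, dy, dz in normalised numbers (1 is 800 mm), then a rotation vector rx, ry, rz in shares of pi/2 rad (1.0 is pi/2 rad); each row is the pose to reach, as a shift and turn from the pose commanded when the call began, along the tool's axes at that moment; what a row does not reach only later rows make up. A row lasts 1/8 s, in which the tool goes at most 0.0625 m and 0.188 rad, less where a joint would pass 70% of its speed; a pose out of reach is approached as far as the arm can. jaw is the finger opening in m, set as the call begins (left out keeps the last). The fingers move at their own pace and stop on an object; grip_force is the grip in N (left out, the last holds). Time passes only in rows, so rows that do not move let the fingers close. The tool returns the time, the measured TCP pose, the force, the opening and the grip force at its end. only (a regular expression) keeps the lines of the reply that match it, lines (a string "A,B") keeps lines A to B, and quiet returns only ok. A shift or turn number past 1, either way, is cut back to 1. Input that does not fit is refused with a message, and nothing moves.
- get_state(): the state, without advancing time (a new reading comes with each control period).
- cams.capture(name): name is "scene" or "top" or "wrist"; returns a dict with "img" (480x640x3 uint8, red, green, blue), "fx", "fy", "cx", "cy" (pixels), "dist_coeffs" ([k1, k2, p1, p2, k3] as OpenCV has them; the pictures are not rectified), "pose" (4x4, takes a point from camera to world coordinates). Camera axes: x right, y down, z forward; pixel columns grow to the right and rows downward; lengths in m; the calibration is good to about 2 mm. A picture is of the moment at which its call begins. There is no depth.
- manip.hand_in(): hands the job in; it is judged then, once.
The state is a dict: "t": time; "joints": joint angles; "joint_velocities": joint speeds; "joint_efforts": joint torques, N m; "position": TCP position; "ee_rot": TCP orientation; "contact_force": force on the tool from outside, world axes, zero at the start; "moment": the same for the moment, N m; "width": finger opening in m; "gripper_force": force on a finger pad.
Only numpy, scipy, OpenCV 4.12 (cv2) and the standard library are available. Lean on these libraries where they do the work, as an engineer would, in place of code of your own. Each camera call takes 0.05 s, during which the arm holds its last target. There are 200 camera calls.

## Working session

There is one attempt and no reset: what is moved stays moved. The work goes in short steps, Python scripts to look and compute and a tool call to move; the robot and the scene stay as the last step left them, time stands still between calls to the robot, and variables do not carry over. Pictures are saved under pics/ and viewed, at most 10 in all, crops included, and the job is handed in when it is done.

```bash
ls; mkdir -p pics
```

Run:
```python
from workcell import manip, cams, get_state
import cv2,numpy as np
s=get_state();print({k:np.round(v,4).tolist() for k,v in s.items()}, manip.nose_length)
for n in("scene","top"):
    c=cams.capture(n);cv2.imwrite(f"pics/{n}0.png",c["img"][:,:,::-1]);print(n,c["fx"],c["fy"],c["cx"],c["cy"],c["dist_coeffs"],np.round(c["pose"],3).tolist())
```

```text
pics
workcell.py
{'t': 0.0, 'joints': [-1.3447, 0.6001, -0.0026, 1.6001, 0.0018, 0.9429, -0.0798], 'joint_velocities': [-0.0005, -0.0002, 0.001, 0.0, 0.0017, -0.0006, 0.0001], 'joint_efforts': [-0.0006, -76.5048, 1.4967, -25.2367, -0.0525, 0.0168, 0.0001], 'position': [0.2161, 0.6918, 0.4039], 'ee_rot': [-0.4736, -3.1056, 0.0024], 'contact_force': [0.4089, 0.2515, 0.2385], 'moment': [-0.0072, -0.0051, -0.0067], 'gripper_force': 0.0, 'width': 0.0934} 0.1861
scene 498.36801712593893 498.36801712593893 327.10817905178146 231.26857542547677 [0.02405504 0.         0.         0.         0.        ] [[-0.533, -0.397, 0.747, -0.381], [-0.846, 0.235, -0.478, 0.699], [0.014, -0.887, -0.461, 0.622], [0.0, 0.0, 0.0, 1.0]]
top 598.133933954027 598.133933954027 319.1841318106385 229.43972963719887 [-0.13731009  0.          0.          0.          0.        ] [[-0.028, -0.998, 0.059, 0.414], [-1.0, 0.028, 0.006, 0.139], [-0.007, -0.059, -0.998, 1.369], [0.0, 0.0, 0.0, 1.0]]
```

View pics/top0.png

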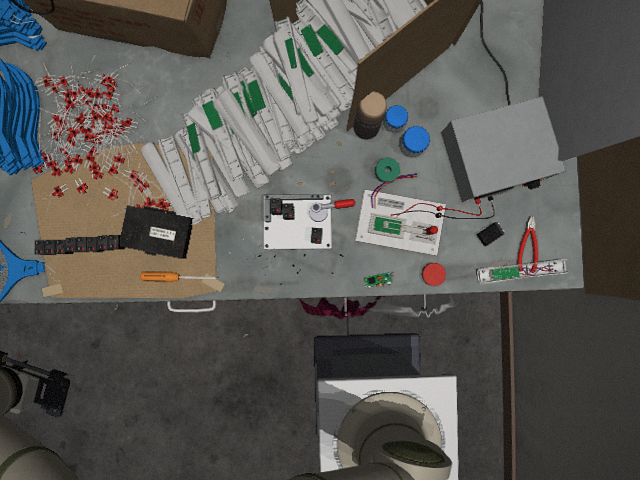

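View pics/scene0.png

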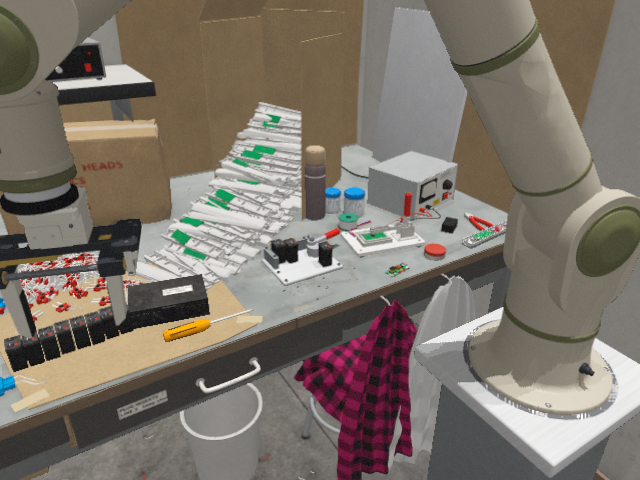

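The top view shows the jig near (298,222), with corners at about (265,195), (331,194), (330,248) and (264,249). Cell_a and cell_b are near (276,208) and (289,209), cell_c is near (316,235), and the red handle is near (344,204). The jig is barely turned.

Create h.py:
```python
from workcell import manip, cams, get_state
import cv2,numpy as np
from scipy.spatial.transform import Rotation as R
def K(c): return np.array([[c["fx"],0,c["cx"]],[0,c["fy"],c["cy"]],[0,0,1.]])
def p2w(c,px,z):
    "pixels -> world points on the plane z"
    n=cv2.undistortPoints(np.float64(px).reshape(-1,1,2),K(c),c["dist_coeffs"])[:,0]
    T=c["pose"];d=np.c_[n,np.ones(len(n))]@T[:3,:3].T
    return T[:3,3]+d*((z-T[2,3])/d[:,2])[:,None]
def w2p(c,P):
    T=np.linalg.inv(c["pose"])
    return cv2.projectPoints(np.float64(P).reshape(-1,1,3),cv2.Rodrigues(T[:3,:3])[0],T[:3,3],K(c),c["dist_coeffs"])[0][:,0]
def shot(n,name):
    c=cams.capture(n);cv2.imwrite(f"pics/{name}.png",c["img"][:,:,::-1]);np.save(f"pics/{name}.npy",c,allow_pickle=True);return c
def load(name): return np.load(f"pics/{name}.npy",allow_pickle=True).item()
def delta(p,yaw=None):
    "tool-axis shift to put TCP at p (world), and turn to point down with tool x axis at yaw"
    s=get_state();A=R.from_rotvec(s["ee_rot"])
    print("t",s["t"],"shift",np.round(A.inv().apply(np.array(p)-s["position"]),4).tolist())
    if yaw is not None:
        x=np.array([np.cos(yaw),np.sin(yaw),0]);z=np.array([0,0,-1.])
        B=R.from_matrix(np.c_[x,np.cross(z,x),z]);print("turn",np.round((A.inv()*B).as_rotvec(),4).tolist())
```

Run:
```python
from h import *
c=cams.capture("top")
print(p2w(c,[[265,195],[331,194],[330,248],[264,249],[344,204]],.008).round(3))
s=get_state();print(R.from_rotvec(s["ee_rot"]).as_matrix().round(3))
w=cams.capture("wrist");T=np.eye(4);T[:3,:3]=R.from_rotvec(s["ee_rot"]).as_matrix();T[:3,3]=s["position"]
print((np.linalg.inv(T)@w["pose"]).round(3).tolist(),w["fx"])
im=c["img"][180:260,250:365];im=cv2.resize(im,None,fx=6.9,fy=6.9,interpolation=cv2.INTER_CUBIC);cv2.imwrite("pics/topz.png",im[:,:,::-1])
```

```text
[[0.578 0.269 0.008]
 [0.575 0.118 0.008]
 [0.452 0.124 0.008]
 [0.454 0.274 0.008]
 [0.552 0.089 0.008]]
[[-0.955  0.298 -0.   ]
 [ 0.298  0.955 -0.001]
 [-0.    -0.001 -1.   ]]
[[-0.0, -0.969, -0.247, 0.068], [1.0, -0.0, 0.001, 0.0], [-0.001, -0.247, 0.969, 0.02], [0.0, 0.0, 0.0, 1.0]] 432.05853481176786
```

Run:
```python
from h import *
delta([.44,.17,.40],np.pi-.035)
```

```text
t 0.2 shift [-0.3693, -0.4314, 0.0046]
turn [-0.001, -0.0, -0.2678]
```

View pics/topz.png

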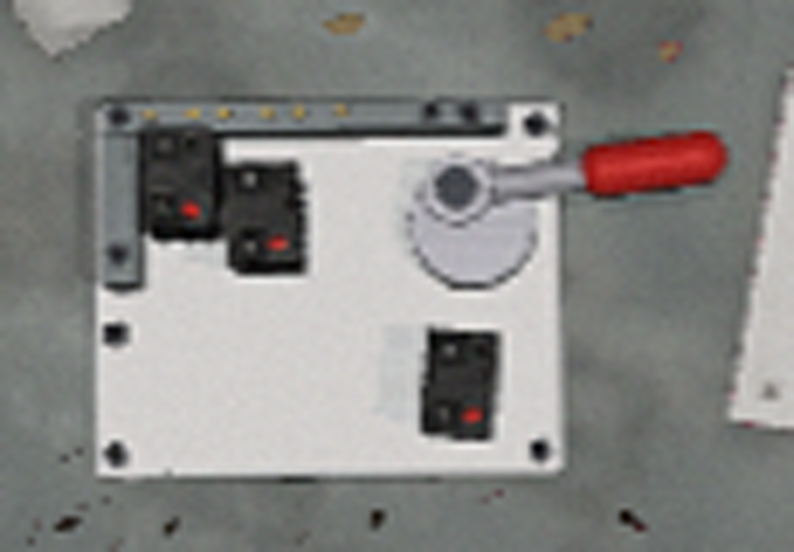

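The zoomed crop shows cell_a near home and cell_b about 10 mm short of the fence. Cell_c is in front of the cam and slightly turned. The lever is open, with its handle to the right.

The manual's scale: shifts go in shares of 800 mm and turns go in shares of pi/2 rad. Converting my numbers, -0.431 m is -0.5388, -0.378 m is -0.4725, -0.268 rad is -0.1706.

>>> drive_effector(
  offsets=[
    [-0.0575, -0.0675, 0, 0, 0, -0.021],
    [-0.115, -0.135, 0, 0, 0, -0.0427],
    [-0.1725, -0.2025, 0, 0, 0, -0.0637],
    [-0.2313, -0.27, 0, 0, 0, -0.0853],
    [-0.2888, -0.3375, 0, 0, 0, -0.1063],
    [-0.3463, -0.405, 0, 0, 0, -0.1273],
    [-0.4038, -0.4725, 0, 0, 0, -0.149],
    [-0.4613, -0.5388, 0, 0, 0, -0.1706],
  ],
  jaw=0.0,
  grip_force=20,
)

```text
t: 1.2
position: [0.4137, 0.2306, 0.4049]
ee_rot: [0.052, 3.141, 0.0]
contact_force: [1.1, -0.1, 0.7]
width: 0.0179
gripper_force: 0.0
```

>>> drive_effector(
  offsets=[
    [0, 0, 0, 0, 0, 0],
    [0, 0, 0, 0, 0, 0],
  ],
)

```text
t: 1.45
position: [0.4131, 0.2328, 0.4049]
ee_rot: [0.056, 3.141, 0.001]
contact_force: [-0.9, 1.6, -1.2]
width: 0.0008
gripper_force: 0.0
```

Run:
```python
from h import *
c=shot("wrist","w1")
s=get_state();print(s["position"],R.from_rotvec(s["ee_rot"]).as_matrix().round(3).tolist(),s["width"])
```

```text
[0.41282756 0.23355278 0.40480195] [[-0.999, 0.034, 0.0], [0.034, 0.999, 0.001], [-0.0, 0.001, -1.0]] 0.0001772532118374638
```

View pics/w1.png

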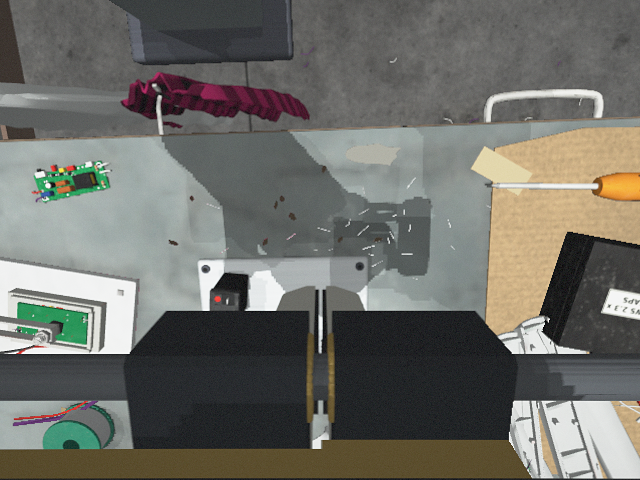

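The wrist view faces the robot side and the fingers hide the jig. Its front edge shows at row 260 and cell_c at (230,292). The camera has to sit further out in x.

Scaled: -0.2 m is -0.25, -0.15 m is -0.1875.

>>> drive_effector(
  offsets=[
    [-0.0625, -0.015, 0, 0, 0, 0],
    [-0.125, -0.0313, 0, 0, 0, 0],
    [-0.1875, -0.0463, 0, 0, 0, 0],
    [-0.25, -0.0625, 0, 0, 0, 0],
    [-0.25, -0.0625, 0, 0, 0, 0],
    [-0.25, -0.0625, 0, 0, 0, 0],
  ],
)

```text
t: 2.25
position: [0.6104, 0.1775, 0.4041]
ee_rot: [-0.051, -3.14, -0.0]
contact_force: [0.0, -0.5, -0.2]
width: 0.0003
gripper_force: 0.0
```

Run:
```python
from h import *
c=shot("wrist","w2")
s=get_state();print(s["position"])
```

```text
[0.61008632 0.17751901 0.40437207]
```

>>> drive_effector(
  offsets=[
    [0, -0.05, 0, 0, 0, 0],
    [0, -0.1, 0, 0, 0, 0],
    [0, -0.1, 0, 0, 0, 0],
    [0, -0.1, 0, 0, 0, 0],
  ],
)

```text
t: 2.8
position: [0.6079, 0.0972, 0.4051]
ee_rot: [0.052, 3.141, 0.002]
contact_force: [0.6, 0.6, -0.6]
width: 0.0005
gripper_force: 0.0
```

Run:
```python
from h import *
c=shot("wrist","w3");t=shot("top","t3")
```

```text
(no output)
```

View pics/w2.png

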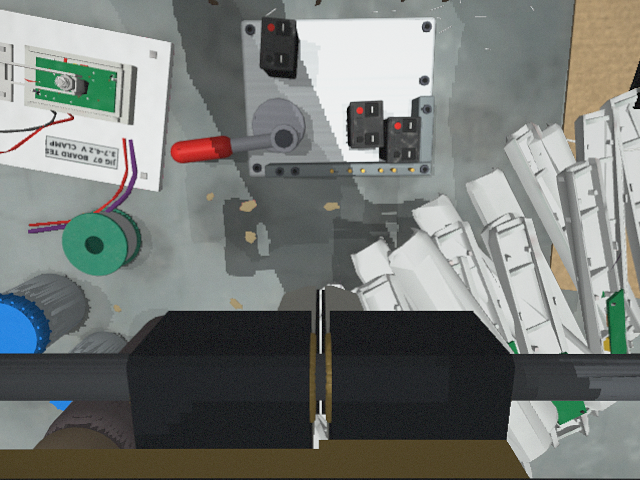

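View pics/w3.png

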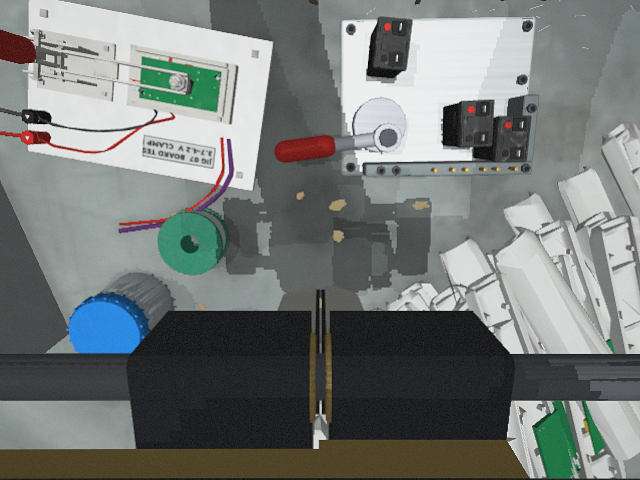

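w2 shows the jig corners at about (243,20), (437,17), (434,177) and (250,178). The nut is at (284,138), the handle runs (175,152)-(230,147), cell_c's top is near (277,35), cell_b's at (366,118) and cell_a's at (402,135). In w3 everything is about 100 px further right. I'll zoom w2 for exact corners.

Run:
```python
from h import *
im=load("w2")["img"][8:188,165:440];im=cv2.resize(im,None,fx=2.9,fy=2.9,interpolation=cv2.INTER_CUBIC)
for x in range(170,440,20): cv2.putText(im,str(x),(int((x-165)*2.9),8),0,.3,(255,0,0));cv2.line(im,(int((x-165)*2.9),8),(int((x-165)*2.9),16),(255,0,0),1)
for y in range(20,188,20): cv2.putText(im,str(y),(0,int((y-8)*2.9)),0,.3,(255,0,0));cv2.line(im,(20,int((y-8)*2.9)),(30,int((y-8)*2.9)),(255,0,0),1)
cv2.imwrite("pics/w2z.png",im[:,:,::-1])
c2,c3=load("w2"),load("w3")
def tri(a,b):
    P=[K(c)@np.linalg.inv(c["pose"])[:3] for c in(c2,c3)]
    X=cv2.triangulatePoints(P[0],P[1],*[cv2.undistortPoints(np.float64([[p]]),K(c),c["dist_coeffs"],P=K(c))[0].T for c,p in((c2,a),(c3,b))]);return (X[:3]/X[3]).T.round(4)
# track points from w2 to w3 by template matching
g2,g3=[cv2.cvtColor(c["img"],cv2.COLOR_RGB2GRAY) for c in(c2,c3)]
for n,(x,y) in dict(nut=(284,138),scrFR=(250,29),scrFL=(426,27),scrBR=(258,168),b=(366,118),a=(402,135),c=(280,32),handle=(200,150),scrL=(425,80),Cc=(262,22)).items():
    t=g2[y-8:y+9,x-8:x+9];s=g3[max(y-14,0):y+15,x+75:x+135];r=cv2.matchTemplate(s,t,cv2.TM_CCOEFF_NORMED);_,v,_,l=cv2.minMaxLoc(r)
    q=(x+75+l[0]+8,max(y-14,0)+l[1]+8);print(n,q,round(v,2),tri((x,y),q))
for n,q in dict(FR=(243,20),FL=(437,17),BL=(434,177),BR=(250,178)).items(): print(n,p2w(c2,[q],.008).round(4))
```

```text
nut (388, 137) 0.89 [[0.5429 0.1525 0.0415]]
scrFR (351, 29) 0.93 [[0.4588 0.1276 0.0099]]
scrFL (526, 27) 0.9 [[0.4613 0.2675 0.0069]]
scrBR (351, 167) 0.8 [[0.5672 0.1261 0.0071]]
b (479, 117) 0.81 [[0.5311 0.2131 0.0659]]
a (512, 134) 0.82 [[0.5436 0.2397 0.0604]]
c (398, 31) 0.86 [[0.4732 0.1554 0.0644]]
handle (304, 149) 0.81 [[0.5497 0.0875 0.0429]]
scrL (523, 79) 0.95 [[0.501  0.2671 0.0098]]
Cc (376, 21) 0.84 [[0.4636 0.1421 0.0513]]
FR [[0.4514 0.1222 0.008 ]]
FL [[0.4542 0.2757 0.008 ]]
BL [[0.5797 0.2775 0.008 ]]
BR [[0.5754 0.1188 0.008 ]]
```

View pics/w2z.png

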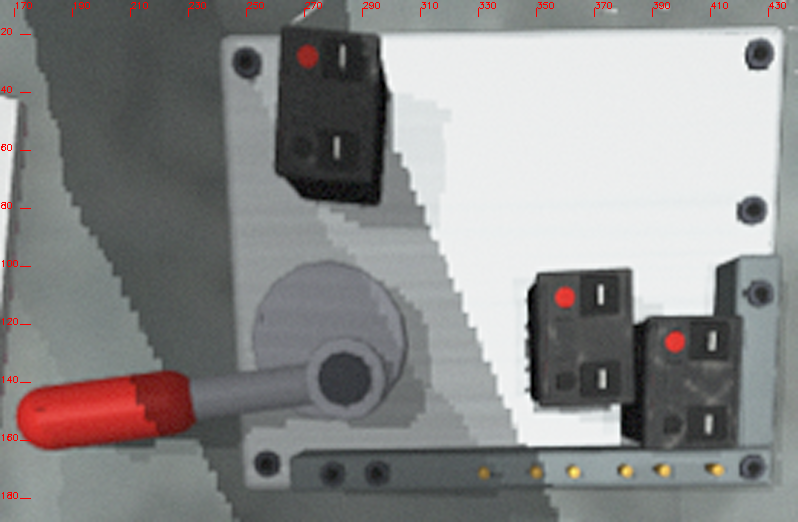

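The zoom gives clear corners for the plate, the fence top and the cell tops. Next: fit the poses.

Create fit.py:
```python
from h import *
from scipy.optimize import least_squares
c=load("w2");z=lambda l:[(165+x/2.9,8+y/2.9) for x,y in l]
jig=[(-62,-78,8),(-62,78,8),(62,-78,8),(30,-44,46),(50,72,38),(50,-60,38)]
px=np.array(z([(222,37),(783,28),(247,487),(345,378),(772,449),(293,454)]))
def w(v,P): return R.from_euler("z",v[2]).apply(np.array(P)/1000)+[v[0],v[1],0]
f=lambda v:(w2p(c,w(v,jig))-px).ravel()
r=least_squares(f,[.515,.197,-.03],loss="soft_l1",x_scale=[.01,.01,.1]);print("jig",r.x.round(4),f(r.x).reshape(-1,2).round(1).tolist())
J=r.x;np.save("jig.npy",J)
def toj(P): return R.from_euler("z",-J[2]).apply(np.array(P)-[J[0],J[1],0])*1000
if __name__=="__main__":
    for n,q in dict(c=[(283,27),(378,36),(377,183),(277,172)],b=[(538,274),(632,269),(634,400),(540,405)],a=[(645,318),(742,316),(738,446),(645,446)]).items():
        Q=np.array(z(q));sh=np.array([(-16.5,-12,59),(-16.5,12,59),(16.5,12,59),(16.5,-12,59)])
        g=lambda v:(w2p(c,w(v,sh))-Q).ravel()
        r=least_squares(g,[.5,.2,0],x_scale=[.01,.01,.1]);v=r.x
        print(n,toj([v[0],v[1],0]).round(1),round(v[2]-J[2],3),np.abs(r.fun).max().round(1))
    print("handle",toj(p2w(c,z([(20,420),(190,395)]),.040)).round(1))
```

```bash
python3 fit.py
```

```text
jig [ 0.5144  0.1974 -0.0212] [[-0.5, -1.7], [3.3, -0.9], [-1.0, 1.3], [-0.1, 0.4], [1.5, 0.3], [-0.8, 0.5]]
c [-33.5 -44.8   0. ] -0.078 1.6
b [20.7 17.6  0. ] 0.035 1.2
a [31.7 44.6  0. ] 0.014 1.5
handle [[  39.7 -131.9   40. ]
 [  33.7  -86.    40. ]]
```

Add to h.py:
```python
def dj(x,y,z):
    "shift to put TCP at jig x,y (mm) with fingertips at height z (mm), tool x along -jig x"
    J=np.load("jig.npy");p=R.from_euler("z",J[2]).apply([x/1000,y/1000,0])+[J[0],J[1],z/1000+manip.nose_length]
    delta(p,np.pi+J[2])
def wj():
    J=np.load("jig.npy");s=get_state();q=R.from_euler("z",-J[2]).apply(s["position"]-[J[0],J[1],manip.nose_length])*1000
    print("tip in jig",q.round(1),"F",R.from_euler("z",-J[2]).apply(s["contact_force"]).round(1),"t",s["t"])
```

```bash
python3 -c "
from h import *
dj(-25,29,80);dj(-25,29,16);wj()"
```

```text
t 2.9 shift [0.1222, 0.1254, 0.1389]
turn [0.0008, 0.0001, -0.0109]
t 2.9 shift [0.1222, 0.1254, 0.2029]
turn [0.0008, 0.0001, -0.0109]
tip in jig [ 95.8 -97.9 218.8] F [ 0.4 -0.1 -0.1] t 2.9
```

Scaled: 0.203 m is 0.2538, 0.165 m is 0.2063, -0.011 rad is -0.007.

>>> drive_effector(
  offsets=[
    [0.0375, 0.0388, 0.0375, 0, 0, -0.0064],
    [0.075, 0.0775, 0.075, 0, 0, -0.0064],
    [0.1125, 0.1163, 0.1125, 0, 0, -0.0064],
    [0.1525, 0.1563, 0.1625, 0, 0, -0.007],
    [0.1525, 0.1563, 0.2063, 0, 0, -0.007],
    [0.1525, 0.1563, 0.2538, 0, 0, -0.007],
    [0.1525, 0.1563, 0.2538, 0, 0, -0.007],
  ],
)

```text
t: 3.78
position: [0.4898, 0.2258, 0.1997]
ee_rot: [-0.034, -3.137, 0.003]
contact_force: [-0.8, 0.4, 1.3]
width: 0.0002
gripper_force: 0.0
```

```bash
python3 -c "
from h import *
dj(-25,29,16);wj()"
```

```text
t 3.775 shift [-0.0001, 0.0012, -0.0024]
turn [-0.0019, -0.004, -0.0002]
tip in jig [-25.2  27.8  13.6] F [-0.8  0.4  1.3] t 3.775
```

Scaled: -0.03 m is -0.0375, -0.027 m is -0.0338.

>>> drive_effector(
  offsets=[
    [-0.0063, 0.0013, -0.0025, 0, 0, 0],
    [-0.0125, 0.0013, -0.0025, 0, 0, 0],
    [-0.0188, 0.0013, -0.0025, 0, 0, 0],
    [-0.0238, 0.0013, -0.0025, 0, 0, 0],
    [-0.0288, 0.0013, -0.0025, 0, 0, 0],
    [-0.0338, 0.0013, -0.0025, 0, 0, 0],
    [-0.0375, 0.0013, -0.0025, 0, 0, 0],
    [-0.0375, 0.0013, -0.0025, 0, 0, 0],
  ],
)

```text
t: 4.78
position: [0.5212, 0.225, 0.2037]
ee_rot: [0.038, 3.141, 0.0]
contact_force: [0.3, 0.2, -1.3]
width: 0.0006
gripper_force: 0.0
```

```bash
python3 -c "
from h import *
wj()"
```

```text
tip in jig [ 6.2 27.7 17.6] F [ 0.3  0.2 -1.3] t 4.775
```

>>> drive_effector(
  offsets=[
    [-0.0013, 0, 0, 0, 0, 0],
    [-0.0025, 0, 0, 0, 0, 0],
    [-0.0038, 0, 0, 0, 0, 0],
    [-0.0038, 0, 0, 0, 0, 0],
  ],
)

```text
t: 5.28
position: [0.5223, 0.225, 0.2036]
ee_rot: [-0.035, -3.138, 0.002]
contact_force: [-7.1, -0.1, 6.4]
width: 0.0004
gripper_force: 3.8
```

```bash
python3 -c "
from h import *
wj();shot('top','t4')"
```

```text
tip in jig [ 7.4 27.8 17.5] F [-7.1 -0.3  6.4] t 5.275
```

Scaled: -0.002 m is -0.0025, -0.0015 m is -0.0019.

>>> drive_effector(
  offsets=[
    [-0.0013, 0, 0, 0, 0, 0],
    [-0.0019, 0, 0, 0, 0, 0],
    [-0.0025, 0, 0, 0, 0, 0],
    [-0.0025, 0, 0, 0, 0, 0],
  ],
)

```text
t: 5.82
position: [0.5229, 0.2251, 0.2037]
ee_rot: [-0.034, -3.135, 0.003]
contact_force: [-14.1, -0.1, 10.2]
width: 0.0006
gripper_force: 6.7
```

```bash
python3 -c "
from h import *
wj()"
```

```text
tip in jig [ 7.9 27.9 17.6] F [-14.1  -0.4  10.2] t 5.825
```

>>> drive_effector(
  offsets=[
    [-0.0013, 0, 0, 0, 0, 0],
    [-0.0013, 0, 0, 0, 0, 0],
  ],
)

```text
t: 6.08
position: [0.5232, 0.2251, 0.2036]
ee_rot: [-0.033, -3.133, 0.004]
contact_force: [-16.5, 1.6, 13.2]
width: 0.0002
gripper_force: 8.2
```

```bash
python3 -c "
from h import *
wj();c=shot('scene','s4');im=c['img'][215:295,240:360];im=cv2.resize(im,None,fx=6.6,fy=6.6,interpolation=cv2.INTER_CUBIC);cv2.imwrite('pics/s4z.png',im[:,:,::-1])"
```

```text
tip in jig [ 8.2 27.9 17.5] F [-16.5   1.3  13.2] t 6.075
```

Scaled: -0.07 m is -0.0875, 0.04 m is 0.05.

>>> drive_effector(
  offsets=[
    [0.0125, 0, 0, 0, 0, 0],
    [0.0313, 0, 0, 0, 0, 0],
    [0.05, 0, -0.0375, 0, 0, 0],
    [0.05, 0, -0.0875, 0, 0, 0],
    [0.05, 0, -0.0875, 0, 0, 0],
  ],
)

```text
t: 6.75
position: [0.4872, 0.2261, 0.2761]
ee_rot: [0.037, 3.137, 0.004]
contact_force: [0.7, -0.4, -0.2]
width: 0.0003
gripper_force: 0.0
```

```bash
python3 -c "
from h import *
wj();dj(-33,-86,80);dj(-33,-86,16)"
```

```text
tip in jig [-27.8  28.1  90. ] F [ 0.7 -0.3 -0.2] t 6.75
t 6.75 shift [0.0049, -0.1141, 0.0097]
turn [0.0024, 0.0044, -0.0026]
t 6.75 shift [0.0052, -0.1143, 0.0737]
turn [0.0024, 0.0044, -0.0026]
```

Scaled: -0.114 m is -0.1425, -0.1 m is -0.125, 0.004 rad is 0.0025.

>>> drive_effector(
  offsets=[
    [0.0063, -0.0625, 0, 0.0013, 0.0025, 0],
    [0.0063, -0.125, 0, 0.0013, 0.0025, 0],
    [0.0063, -0.1425, 0.025, 0.0013, 0.0025, -0.0013],
    [0.0063, -0.1425, 0.075, 0.0013, 0.0025, -0.0013],
    [0.0063, -0.1425, 0.0913, 0.0013, 0.0025, -0.0013],
    [0.0063, -0.1425, 0.0913, 0.0013, 0.0025, -0.0013],
  ],
)

```text
t: 7.5
position: [0.4789, 0.1122, 0.1999]
ee_rot: [-0.033, -3.135, 0.004]
contact_force: [-0.7, -0.0, -0.8]
width: 0.0004
gripper_force: 0.0
```

```bash
python3 -c "
from h import *
wj();dj(-33,-40,16)"
```

```text
tip in jig [-33.7 -85.9  13.8] F [-0.7 -0.1 -0.8] t 7.5
t 7.5 shift [-0.0007, 0.0459, -0.0024]
turn [-0.0028, -0.0062, 0.0]
```

Scaled: 0.043 m is 0.0538, 0.039 m is 0.0488, -0.006 rad is -0.0038.

>>> drive_effector(
  offsets=[
    [0, 0.0075, -0.0025, -0.0019, -0.0038, 0],
    [0, 0.015, -0.0025, -0.0019, -0.0038, 0],
    [0, 0.0225, -0.0025, -0.0019, -0.0038, 0],
    [0, 0.03, -0.0025, -0.0019, -0.0038, 0],
    [0, 0.0363, -0.0025, -0.0019, -0.0038, 0],
    [0, 0.0425, -0.0025, -0.0019, -0.0038, 0],
    [0, 0.0488, -0.0025, -0.0019, -0.0038, 0],
    [0, 0.0538, -0.0025, -0.0019, -0.0038, 0],
  ],
)

```text
t: 8.5
position: [0.4802, 0.1552, 0.2026]
ee_rot: [0.034, 3.14, 0.001]
contact_force: [-0.6, -1.3, 1.0]
width: 0.0001
gripper_force: 0.5
```

>>> drive_effector(
  offsets=[
    [0, 0.0025, 0, 0, 0, 0],
    [0, 0.0025, 0, 0, 0, 0],
  ],
)

```text
t: 8.75
position: [0.4802, 0.1572, 0.2026]
ee_rot: [0.034, 3.139, 0.002]
contact_force: [-0.2, -0.8, 0.2]
width: 0.0005
gripper_force: 0.1
```

```bash
python3 -c "
from h import *
wj()"
```

```text
tip in jig [-33.3 -41.   16.5] F [-0.2 -0.8  0.2] t 8.75
```

>>> drive_effector(
  offsets=[
    [0, -0.0188, 0, 0, 0, 0],
    [0, -0.0375, 0, 0, 0, 0],
    [0, -0.0438, -0.0375, 0, 0, 0],
    [0, -0.0438, -0.0875, 0, 0, 0],
    [-0.05, 0, -0.15, 0, 0, 0],
    [-0.1125, 0.075, -0.2, 0, 0, 0],
    [-0.175, 0.075, -0.25, 0, 0, 0],
    [-0.175, 0.075, -0.25, 0, 0, 0],
  ],
)

```text
t: 9.75
position: [0.6233, 0.213, 0.4052]
ee_rot: [0.036, 3.136, 0.003]
contact_force: [-0.3, -0.0, -1.6]
width: 0.0007
gripper_force: 0.0
```

```bash
python3 -c "
from h import *
wj();c=shot('wrist','w5');im=c['img'][0:200,160:460];im=cv2.resize(im,None,fx=2.6,fy=2.6,interpolation=cv2.INTER_CUBIC)
cv2.imwrite('pics/w5z.png',im[:,:,::-1])"
```

```text
tip in jig [108.5  17.8 219.1] F [-0.3 -0.  -1.6] t 9.75
```

View pics/w5z.png

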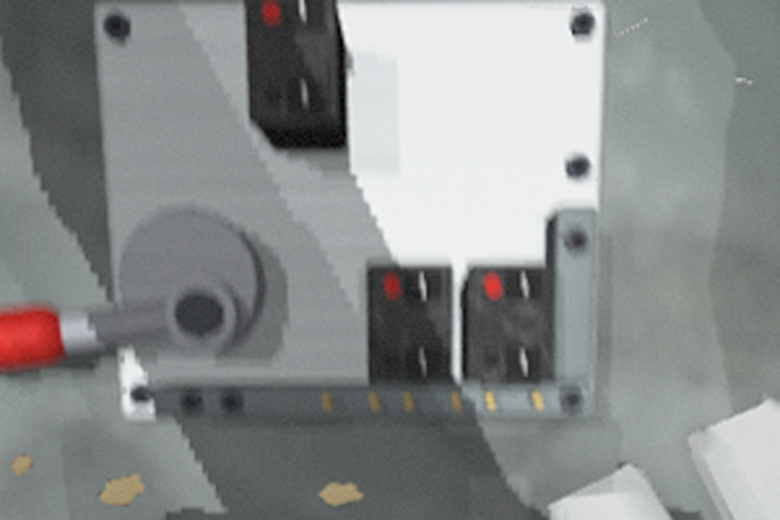

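a and b stand square against the fence, with a gap of about 4 mm between them. c is out in front near zoom (295,65), clear of the cam and to the right of b.

Run:
```python
from h import *
c=load("w5");J=np.load("jig.npy")
toj=lambda P:(R.from_euler("z",-J[2]).apply(P-[J[0],J[1],0])*1000).round(1)
z=lambda l:[(160+x/2.6,y/2.6) for x,y in l]
print("c L/R mid edges",toj(p2w(c,z([(249,60),(341,60),(251,120),(343,125),(247,8),(337,8)]),.059)).tolist())
print("b",toj(p2w(c,z([(368,267),(451,267),(450,380),(370,380)]),.059)).tolist())
print("a",toj(p2w(c,z([(467,267),(547,267),(548,380),(470,380)]),.059)).tolist())
print("nut",toj(p2w(c,z([(200,314)]),.046)),"cam left",toj(p2w(c,z([(262,290)]),.032)),"plate",toj(p2w(c,z([(96,4),(604,4)]),.008)).tolist())
dj(-80,-10,90);dj(-80,-10,16)
```

```text
c L/R mid edges [[-32.3, -24.9, 59.0], [-32.3, -0.7, 59.0], [-17.7, -25.0, 59.0], [-16.5, -0.4, 59.0], [-44.6, -25.0, 59.0], [-44.6, -1.5, 59.0]]
b [[19.6, 5.8, 59.0], [19.7, 28.7, 59.0], [50.0, 28.6, 59.0], [50.0, 6.0, 59.0]]
a [[19.7, 33.1, 59.0], [19.7, 55.2, 59.0], [50.1, 56.3, 59.0], [50.0, 34.2, 59.0]]
nut [[ 31.6 -43.5  46. ]] cam left [[ 24.4 -27.1  32. ]] plate [[-59.1, -77.1, 8.0], [-59.0, 76.0, 8.0]]
t 9.8 shift [0.1917, -0.0291, 0.1289]
turn [0.0031, 0.0086, -0.0022]
t 9.8 shift [0.1923, -0.0294, 0.2029]
turn [0.0031, 0.0086, -0.0022]
```

Scaled: 0.202 m is 0.2525, 0.192 m is 0.24, 0.008 rad is 0.0051.

>>> drive_effector(
  offsets=[
    [0.0625, -0.0375, 0, 0.0019, 0.0051, -0.0013],
    [0.125, -0.0413, 0.0375, 0.0019, 0.0051, -0.0013],
    [0.1875, -0.0413, 0.075, 0.0019, 0.0051, -0.0013],
    [0.24, -0.0413, 0.125, 0.0019, 0.0051, -0.0013],
    [0.24, -0.0413, 0.175, 0.0019, 0.0051, -0.0013],
    [0.24, -0.0413, 0.225, 0.0019, 0.0051, -0.0013],
    [0.24, -0.0413, 0.2525, 0.0019, 0.0051, -0.0013],
    [0.24, -0.0413, 0.2525, 0.0019, 0.0051, -0.0013],
  ],
)

```text
t: 10.8
position: [0.4281, 0.1838, 0.1993]
ee_rot: [-0.032, -3.132, 0.006]
contact_force: [-0.2, -0.3, 0.7]
width: 0.0008
gripper_force: 0.0
```

```bash
python3 -c "
from h import *
wj();dj(7,-10,17)"
```

```text
tip in jig [-86.  -15.5  13.2] F [-0.2 -0.3  0.7] t 10.8
t 10.8 shift [-0.0929, 0.0054, -0.0047]
turn [-0.0042, -0.0093, 0.0005]
```

Scaled: -0.054 m is -0.0675, -0.048 m is -0.06, -0.009 rad is -0.0057.

>>> drive_effector(
  offsets=[
    [-0.0125, 0, -0.005, -0.0025, -0.0057, 0],
    [-0.0225, 0, -0.005, -0.0025, -0.0057, 0],
    [-0.03, 0, -0.005, -0.0025, -0.0057, 0],
    [-0.0375, 0, -0.005, -0.0025, -0.0057, 0],
    [-0.045, 0.0013, -0.005, -0.0025, -0.0057, 0],
    [-0.0525, 0.0025, -0.005, -0.0025, -0.0057, 0],
    [-0.06, 0.0038, -0.005, -0.0025, -0.0057, 0],
    [-0.0675, 0.005, -0.005, -0.0025, -0.0057, 0],
  ],
)

```text
t: 11.8
position: [0.4833, 0.1882, 0.2042]
ee_rot: [0.031, 3.139, 0.003]
contact_force: [-0.6, 0.0, 0.7]
width: 0.0008
gripper_force: 0.4
```

```bash
python3 -c "
from h import *
wj()"
```

```text
tip in jig [-30.9  -9.9  18.1] F [-0.6  0.   0.7] t 11.8
```

>>> drive_effector(
  offsets=[
    [-0.0075, 0.0013, 0, 0, 0, 0],
    [-0.015, 0.0025, 0, 0, 0, 0],
    [-0.0225, 0.0025, 0, 0, 0, 0],
    [-0.03, 0.0025, 0, 0, 0, 0],
    [-0.0363, 0.0025, 0, 0, 0, 0],
    [-0.0413, 0.0025, 0, 0, 0, 0],
    [-0.045, 0.0025, 0, 0, 0, 0],
    [-0.045, 0.0025, 0, 0, 0, 0],
  ],
)

```text
t: 12.8
position: [0.5192, 0.1893, 0.2044]
ee_rot: [0.031, 3.138, 0.003]
contact_force: [-0.4, -1.0, -0.5]
width: 0.0005
gripper_force: 0.0
```

```bash
python3 -c "
from h import *
wj();dj(7,-10,17)"
```

```text
tip in jig [ 5.  -8.  18.3] F [-0.4 -1.  -0.5] t 12.8
t 12.8 shift [-0.002, -0.002, 0.0013]
turn [0.0021, 0.0033, 0.0013]
```

Scaled: -0.005 m is -0.0063, -0.004 m is -0.005.

>>> drive_effector(
  offsets=[
    [-0.0013, 0, 0, 0, 0, 0],
    [-0.0025, 0, 0, 0, 0, 0],
    [-0.0038, 0, 0, 0, 0, 0],
    [-0.005, 0, 0, 0, 0, 0],
    [-0.0063, 0, 0, 0, 0, 0],
    [-0.0063, 0, 0, 0, 0, 0],
  ],
)

```text
t: 13.55
position: [0.5215, 0.1894, 0.2042]
ee_rot: [-0.029, -3.139, -0.001]
contact_force: [-10.0, 0.9, 7.5]
width: 0.0003
gripper_force: 5.3
```

```bash
python3 -c "
from h import *
wj()"
```

```text
tip in jig [ 7.3 -7.9 18.1] F [-10.    0.7   7.5] t 13.55
```

Scaled: -0.2 m is -0.25, -0.18 m is -0.225.

>>> drive_effector(
  offsets=[
    [0.0125, 0, 0, 0, 0, 0],
    [0.0313, 0, 0, 0, 0, 0],
    [0.0563, 0, -0.0375, 0, 0, 0],
    [0.0563, 0, -0.0875, 0, 0, 0],
    [0, 0, -0.15, 0, 0, 0],
    [-0.0625, 0, -0.225, 0, 0, 0],
    [-0.125, 0, -0.25, 0, 0, 0],
    [-0.125, 0, -0.25, 0, 0, 0],
  ],
)

```text
t: 14.55
position: [0.6259, 0.1863, 0.4069]
ee_rot: [0.035, 3.133, 0.005]
contact_force: [-0.7, 0.6, -0.4]
width: 0.0001
gripper_force: 0.0
```

```bash
python3 -c "
from h import *
wj();c=shot('wrist','w6');im=c['img'][0:200,160:460];im=cv2.resize(im,None,fx=2.6,fy=2.6,interpolation=cv2.INTER_CUBIC)
cv2.imwrite('pics/w6z.png',im[:,:,::-1])"
```

```text
tip in jig [111.7  -8.8 220.8] F [-0.8  0.6 -0.4] t 14.55
```

View pics/w6z.png

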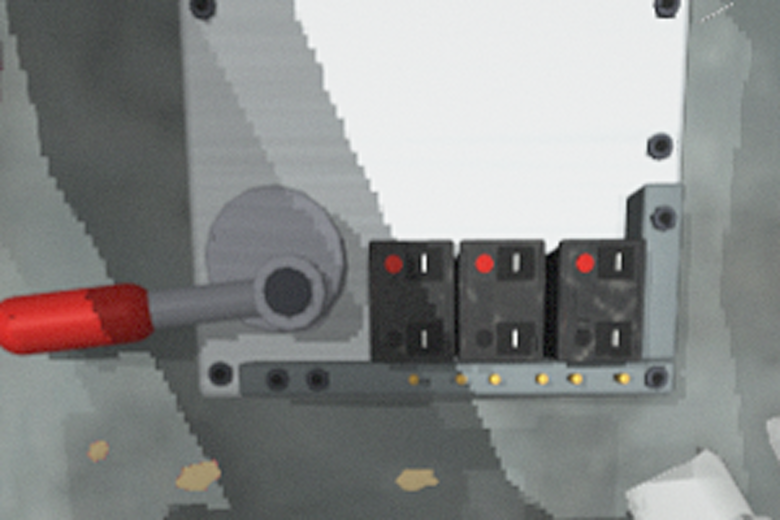

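c joined the row, and all three stand square against the fence with gaps of about 1.5 mm and 4 mm. The lever is still open, with its handle at zoom (75,318). Next is the lever path.

Create lev.py:
```python
from h import *
J=np.load("jig.npy");P=np.array([30,-44.])
def C(th,ext=0):
    f=np.radians(-80)-th;u=np.array([np.cos(f),np.sin(f)]);t=np.array([np.sin(f),-np.cos(f)])
    h=7.5*abs(t[0])+17.5*abs(t[1]);k=np.array([7.5*np.clip(t[0]/.3,-1,1),17.5*np.clip(t[1]/.3,-1,1)])
    return P+70*u-(8.5+h-ext)*t-(k@u)*u
def rows(ths,z=26,ext=0):
    s=get_state();A=R.from_rotvec(s["ee_rot"])
    for th in ths:
        p=C(th,ext)/1000;w=R.from_euler("z",J[2]).apply([*p,0])+[J[0],J[1],z/1000+manip.nose_length]
        print(round(th,2),(C(th,ext)).round(0),A.inv().apply(w-s["position"]).round(3).tolist())
```

Run:
```python
from lev import *
c=load("w6");h=R.from_euler("z",-J[2]).apply(p2w(c,[(160+75/2.6,318/2.6)],.040)-[J[0],J[1],0])[0]*1000
d=h[:2]-P;print("handle",h.round(1),"theta",np.radians(-80)-np.arctan2(d[1],d[0]))
delta([0.5,.1,.3],np.pi+J[2]);print(get_state()["joints"])
rows([0],90,-8);rows([0,.08],26,-8)
```

```text
handle [  37.1 -107.9   40. ] theta 0.06406486569533376
t 14.6 shift [0.1238, -0.0894, 0.1048]
turn [0.0028, 0.0063, -0.0002]
[-0.33297211  0.50889041 -0.06563034  1.77452458  0.04241539  0.85264161
  1.13134176]
0 [  67. -100.] [0.044, -0.091, 0.129]
0 [  67. -100.] [0.045, -0.092, 0.193]
0.08 [  62. -107.] [0.05, -0.098, 0.193]
```

Scaled: 0.192 m is 0.24, -0.099 m is -0.1238, 0.006 rad is 0.0038.

>>> drive_effector(
  offsets=[
    [0.0288, -0.0625, 0.0375, 0.0019, 0.0038, 0],
    [0.0575, -0.1238, 0.075, 0.0019, 0.0038, 0],
    [0.0575, -0.1238, 0.1375, 0.0019, 0.0038, 0],
    [0.0575, -0.1238, 0.1875, 0.0019, 0.0038, 0],
    [0.0575, -0.1238, 0.225, 0.0019, 0.0038, 0],
    [0.0575, -0.1238, 0.24, 0.0019, 0.0038, 0],
    [0.0575, -0.1238, 0.24, 0.0019, 0.0038, 0],
  ],
)

```text
t: 15.48
position: [0.575, 0.0894, 0.2117]
ee_rot: [-0.03, -3.136, 0.002]
contact_force: [-0.5, -0.1, 0.4]
width: 0.0007
gripper_force: 0.0
```

```bash
python3 -c "
from lev import *
wj();rows(np.arange(.06,.8,.09))"
```

```text
tip in jig [  62.9 -106.7   25.6] F [-0.5 -0.1  0.4] t 15.475
0.06 [  55. -106.] [0.008, 0.001, -0.0]
0.15 [  48. -112.] [0.015, -0.006, -0.0]
0.24 [  42. -118.] [0.021, -0.012, -0.0]
0.33 [  36. -124.] [0.027, -0.017, -0.0]
0.42 [  30. -128.] [0.033, -0.022, -0.0]
0.51 [  22. -130.] [0.04, -0.024, -0.0]
0.6 [  16. -129.] [0.047, -0.022, -0.0]
0.69 [  10. -127.] [0.053, -0.02, -0.0]
0.78 [   5. -124.] [0.058, -0.017, -0.0]
```

The manual's scale: shifts go in shares of 800 mm and turns go in shares of pi/2 rad. Converting my numbers, 0.053 m is 0.0663, -0.012 m is -0.015.

>>> drive_effector(
  offsets=[
    [0.01, 0, 0, 0, 0, 0],
    [0.0188, -0.005, 0, 0, 0, 0],
    [0.0263, -0.0088, 0, 0, 0, 0],
    [0.0338, -0.0125, 0, 0, 0, 0],
    [0.0413, -0.015, 0, 0, 0, 0],
    [0.05, -0.015, 0, 0, 0, 0],
    [0.0588, -0.015, 0, 0, 0, 0],
    [0.0663, -0.015, 0, 0, 0, 0],
  ],
)

```text
t: 16.48
position: [0.5222, 0.0782, 0.2124]
ee_rot: [-0.031, -3.138, 0.002]
contact_force: [1.4, 0.5, -0.9]
width: 0.0007
gripper_force: 0.7
```

```bash
python3 -c "
from lev import *
wj();rows(np.arange(.7,1.5,.09))"
```

```text
tip in jig [  10.3 -119.    26.3] F [ 1.4  0.6 -0.9] t 16.475
0.7 [  10. -126.] [0.001, -0.007, 0.0]
0.79 [   4. -124.] [0.006, -0.005, 0.0]
0.88 [  -1. -120.] [0.012, -0.001, 0.0]
0.97 [  -7. -117.] [0.017, 0.002, 0.0]
1.06 [ -11. -112.] [0.022, 0.007, 0.0]
1.15 [ -16. -108.] [0.026, 0.011, 0.0]
1.24 [ -20. -103.] [0.03, 0.016, 0.0]
1.33 [-23. -98.] [0.033, 0.022, 0.0]
1.42 [-26. -92.] [0.036, 0.027, 0.0]
```

Scaled: 0.036 m is 0.045, 0.033 m is 0.0413.

>>> drive_effector(
  offsets=[
    [0.0075, 0, 0, 0, 0, 0],
    [0.015, 0, 0, 0, 0, 0],
    [0.0213, 0.0025, 0, 0, 0, 0],
    [0.0275, 0.0088, 0, 0, 0, 0],
    [0.0325, 0.0138, 0, 0, 0, 0],
    [0.0375, 0.02, 0, 0, 0, 0],
    [0.0413, 0.0275, 0, 0, 0, 0],
    [0.045, 0.0338, 0, 0, 0, 0],
  ],
)

```text
t: 17.48
position: [0.4869, 0.1063, 0.2125]
ee_rot: [-0.031, -3.138, 0.002]
contact_force: [-0.1, -2.1, -0.2]
width: 0.0007
gripper_force: 1.2
```

```bash
python3 -c "
from lev import *
wj();rows(np.arange(1.5,2.3,.09));c=shot('scene','s7');im=c['img']
m=(im[...,0]>110)&(im[...,1]<50)&(im[...,2]<50);m[:200]=0;m[300:]=0;m[:,:250]=0;m[:,360:]=0;y,x=np.nonzero(m);print(len(x),x.mean(),y.mean(),w2p(c,R.from_euler('z',J[2]).apply([[-.003,-.109,.04]])+[J[0],J[1],0]),w2p(c,R.from_euler('z',J[2]).apply([[(30-70*np.sin(1.33-.175+0))/1000,(-44-70*np.cos(1.33-.175))/1000,.04]])+[J[0],J[1],0]))"
```

```text
tip in jig [-25.6 -91.6  26.4] F [-0.1 -2.1 -0.2] t 17.475
1.5 [-30. -87.] [0.004, 0.005, 0.0]
1.59 [-34. -81.] [0.008, 0.01, 0.0]
1.68 [-38. -75.] [0.012, 0.017, 0.0]
1.77 [-41. -68.] [0.015, 0.023, 0.0]
1.86 [-43. -62.] [0.018, 0.029, 0.0]
1.95 [-45. -56.] [0.02, 0.036, 0.0]
2.04 [-47. -49.] [0.021, 0.042, 0.0]
2.13 [-46. -43.] [0.02, 0.049, 0.0]
2.22 [-44. -37.] [0.018, 0.055, 0.0]
98 331.96938775510205 248.91836734693877 [[340.98095981 239.29959511]] [[334.93612409 248.32057908]]
```

Scaled: 0.049 m is 0.0613, 0.042 m is 0.0525.

>>> drive_effector(
  offsets=[
    [0.005, 0.0063, 0, 0, 0, 0],
    [0.01, 0.0125, 0, 0, 0, 0],
    [0.015, 0.0213, 0, 0, 0, 0],
    [0.0188, 0.0288, 0, 0, 0, 0],
    [0.0225, 0.0363, 0, 0, 0, 0],
    [0.025, 0.045, 0, 0, 0, 0],
    [0.0263, 0.0525, 0, 0, 0, 0],
    [0.0263, 0.0613, 0, 0, 0, 0],
  ],
)

```text
t: 18.52
position: [0.4669, 0.1543, 0.2125]
ee_rot: [-0.034, -3.137, 0.005]
contact_force: [2.3, -8.5, 0.3]
width: 0.0005
gripper_force: 3.1
```

```bash
python3 -c "
from lev import *
wj();rows([2.13,2.2,2.25,2.3])"
```

```text
tip in jig [-46.6 -44.1  26.4] F [ 2.5 -8.5  0.3] t 18.525
2.13 [-46. -43.] [-0.001, 0.001, 0.0]
2.2 [-44. -38.] [-0.002, 0.006, 0.0]
2.25 [-43. -35.] [-0.004, 0.009, 0.0]
2.3 [-41. -32.] [-0.005, 0.012, 0.0]
```

>>> drive_effector(
  offsets=[
    [0, 0.0038, 0, 0, 0, 0],
    [0, 0.0075, 0, 0, 0, 0],
    [0, 0.01, 0, 0, 0, 0],
    [0, 0.01, 0, 0, 0, 0],
  ],
)

```text
t: 19.02
position: [0.4667, 0.1628, 0.2124]
ee_rot: [-0.032, -3.136, 0.004]
contact_force: [-0.2, -5.4, 0.4]
width: 0.0005
gripper_force: 2.2
```

```bash
python3 -c "
from lev import *
wj();rows([2.2,2.25,2.3])"
```

```text
tip in jig [-47.  -35.6  26.3] F [-0.1 -5.4  0.4] t 19.025
2.2 [-44. -38.] [-0.003, -0.003, 0.0]
2.25 [-43. -35.] [-0.004, 0.001, 0.0]
2.3 [-41. -32.] [-0.005, 0.004, 0.0]
```

Scaled: 0.006 m is 0.0075, 0.004 m is 0.005.

>>> drive_effector(
  offsets=[
    [-0.0013, 0.0025, 0, 0, 0, 0],
    [-0.0025, 0.005, 0, 0, 0, 0],
    [-0.0025, 0.0075, 0, 0, 0, 0],
    [-0.0025, 0.0075, 0, 0, 0, 0],
  ],
)

```text
t: 19.52
position: [0.4676, 0.1649, 0.2121]
ee_rot: [-0.039, -3.132, 0.013]
contact_force: [-1.6, -20.0, 5.6]
width: 0.0002
gripper_force: 9.5
```

```bash
python3 -c "
from lev import *
wj()"
```

```text
tip in jig [-46.1 -33.5  26. ] F [ -1.2 -20.    5.6] t 19.525
```

>>> drive_effector(
  offsets=[
    [0, 0.0025, 0, 0, 0, 0],
    [0, 0.0038, 0, 0, 0, 0],
    [0, 0.0038, 0, 0, 0, 0],
  ],
)

```text
t: 19.9
position: [0.4677, 0.1657, 0.2121]
ee_rot: [-0.043, -3.131, 0.018]
contact_force: [0.2, -28.3, 7.2]
width: 0.0006
gripper_force: 13.0
```

```bash
python3 -c "
from lev import *
wj()"
```

```text
tip in jig [-46.  -32.7  26. ] F [  0.8 -28.3   7.2] t 19.9
```

Scaled: -0.2 m is -0.25, -0.04 m is -0.05.

>>> drive_effector(
  offsets=[
    [0.0025, -0.0125, 0, 0, 0, 0],
    [0.01, -0.0313, 0, 0, 0, 0],
    [0.01, -0.0563, -0.025, 0, 0, 0],
    [0.01, -0.0563, -0.0875, 0, 0, 0],
    [-0.05, 0, -0.15, 0, 0, 0],
    [-0.1125, 0.025, -0.225, 0, 0, 0],
    [-0.1625, 0.0375, -0.25, 0, 0, 0],
    [-0.1625, 0.0375, -0.25, 0, 0, 0],
  ],
)

```text
t: 20.9
position: [0.6028, 0.2012, 0.4148]
ee_rot: [0.029, 3.14, 0.003]
contact_force: [-0.2, 0.2, -1.3]
width: 0.0007
gripper_force: 0.0
```

```bash
python3 -c "
from h import *
wj();c=shot('wrist','w8');im=c['img'][0:200,160:460];im=cv2.resize(im,None,fx=2.6,fy=2.6,interpolation=cv2.INTER_CUBIC)
cv2.imwrite('pics/w8z.png',im[:,:,::-1])"
```

```text
tip in jig [ 88.3   5.7 228.7] F [-0.3  0.2 -1.3] t 20.9
```

View pics/w8z.png

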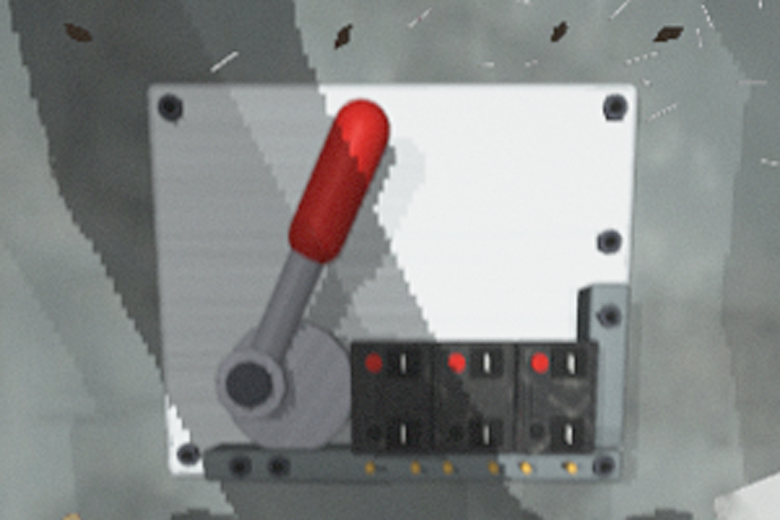

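The row is tight and square against the fence and end stop. The lever points to the front, from the nut at (248,385) to the handle tip at (360,120). I'll check its angle numerically before handing in.

Run:
```python
from h import *
c=load("w8");J=np.load("jig.npy")
toj=lambda P:R.from_euler("z",-J[2]).apply(P-[J[0],J[1],0])*1000
q=lambda l,z:toj(p2w(c,[(160+x/2.6,y/2.6) for x,y in l],z))
h=q([(315,243),(360,125),(290,290)],.040);n=q([(248,385)],.046)[0];print(h.round(1),n.round(1))
for a in (h[0]-h[1],n-h[0],n-h[1]): print(np.degrees(np.arctan2(-a[1],a[0])).round(1))
print("cells",q([(351,342),(432,342),(515,342),(596,342),(596,452),(352,452)],.059).round(1).tolist())
```

```text
[[-10.5 -23.7  40. ]
 [-43.   -9.9  40. ]
 [  3.  -31.5  40. ]] [ 30.8 -44.2  46. ]
22.9
26.5
25.0
cells [[18.2, -12.2, 59.0], [18.1, 11.1, 59.0], [18.1, 35.1, 59.0], [18.0, 58.5, 59.0], [49.4, 59.8, 59.0], [49.6, -12.3, 59.0]]
```

The lever is at about 25–26°, which is its stop. The cells sit at y ≈ 0, 24 and 48.

```bash
python3 -c "
from workcell import manip, cams, get_state
print(manip.hand_in())"
```

```text
the job is handed in; nothing more can be done
None
```

I pushed all three batteries square against the back fence and closed the red lever to its stop (about 25–26° in the last picture), then handed the job in at about 21 s; the verdict was not shown.

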